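Hang the wire caddy on its two hooks

ROBOT

A 6-joint arm with a two-finger parallel gripper is mounted at the origin on a cart in front of the work surface, level with it; the furniture and walls round the work are solid. World frame = base frame: x ahead of the robot, y to its left, z up, the work surface at z = 0. Lengths are in m, angles in rad, forces in N, time in s.
With the tool pointing down it reaches from about 0.4 to 0.825 m from the base axis. Payload 7 kg.
Tool frame: the origin (TCP) lies at the very end of the fingers, on their centre line; the grasp point (between the pads) lies 19 mm behind it; z points along the fingers, y is the line along which they close (so a half turn about z gives the same grasp; the last joint's range is limited). The gripper opens to 88 mm and grips with 3 to 60 N. Pads are 19 mm wide; open, the fingers measure 130 mm over their backs; the gripper's body (78 mm by 193 mm) begins 47 mm behind the grasp point.
Start: joints at [1.523, 0.359, 0.012, 0, -1.224, -0.288], TCP at [0.222, 0.637, 0.227] pointing down, gripper open.
Joint ranges: [-3.07, 3.07], [-1.43, 2.12], [-1.02, 1.25], [-3.03, 1.67], [-3.05, -0], [-3.03, 3.03]. Speed limits (rad/s): [2.39, 2.39, 3.01, 3.14, 3.14, 3.14].

INTERFACE

Orientations are given as a 3x3 rotation matrix whose columns are the frame's x, y, z axes.
In Python, from cell import manip gives the robot as it stands. The module is installed in compiled form; this text tells all that it offers.
- The arm moves only by the tool send_rows, never from a script. Its argument "deltas" is a list of rows, each an object of numbers: "claw": the opening, from 0 (shut) to 1 (fully open); "x", "y", "z": the shift along the world's x, y, z in mm; "turn": the turn about the world's z in rad. A call has 1 to 12 rows; each row is the pose to reach, as a shift and turn from the pose commanded when the call began; what a row does not reach only later rows make up. A row lasts 1/8 s, in which the tool goes at most 62.5 mm and 10.7 degrees, less where a joint would pass 70% of its speed; a pose out of reach is approached as far as the arm can. A call with a gripper value outside its range is refused whole. The fingers move at their own pace and stop on an object; "newtons" is the grip in N (left out, the last holds). Time passes only in rows, so rows that repeat a pose let the fingers close. It gives the time, the measured TCP pose, the force, the opening and the grip force at its end, in the units of the state.
- manip.sense(): the state, without advancing time (a new reading comes with each control period).
- manip.get_image(name): name is "scene" or "top" or "wrist"; returns a dict with "frame" (480x640x3 uint8, blue, green, red), "fx", "fy", "cx", "cy" (pixels), "pose" (4x4, takes a point from camera to world coordinates). Camera axes: x right, y down, z forward; pixel columns grow to the right and rows downward; lengths in m; the calibration is good to about 2 mm. A picture is of the moment at which its call begins. There is no depth.
- manip.sign_off(): hands the job in; it is judged then, once.
Trained networks look in the newest picture that a camera, given by its name, has taken for a name from the list of things; names that differ only in an ending like _2 or _b are one class to them, and where a whole thing is asked for, a point or a joint stands for the part that bears it (a point fixed in the world has none). Each returns a list of dicts, best first, with "confidence" (0 to 1); they miss things now and then, are a little off and sometimes report something else, mostly with a low value. They report only what shows in the picture. A call takes as long as a camera call. They do not tell look-alikes from the thing itself.
- manip.search_frame(camera, label): "point" ([x, y, z] in m, in the coordinates of the camera as it stood for that picture, good to about 4 mm: the middle of the surface that is visible of it).
- manip.regions_of(camera, label): "mask" (480x640 bool, what is visible of it).
The state is a dict: "time": time; "joint_positions": joint angles; "joint_vel": joint speeds; "effort": joint torques, N m; "tcp_pos": TCP position; "ee_rot": TCP orientation; "force": force on the tool from outside, world axes, zero at the start; "ft_torque": the same for the moment, N m; "gripper_width": opening from 0.0 (shut) to 1.0 (fully open); "grasp_force": force on a finger pad.
Only numpy, scipy, OpenCV 4.12 (cv2) and the standard library are available. Lean on these libraries where they do the work, as an engineer would, in place of code of your own. Each camera call takes 0.05 s, during which the arm holds its last target. There are 200 camera calls.

TASK

Hang the wire caddy on the stand by its carrying bar, with the bar lying fully down in both hooks. Lower it in gently and see that both hooks carry it before you let go; keep the caddy level so that the two packs stay in it, and leave the other things on the worktop where they are.

Things in the scene. Friction and masses are not known exactly. Their poses are not given: they have to be found in the camera images.
- caddy: Loose wire caddy, 0.25 to 0.5 kg: open steel wire trough 72 (x) by 214 (y) mm, 45 mm high. Over it runs a round carrying bar along y, diameter 10 mm, from y = -105 to +105 mm, its axis 140 mm above the underside; wires slope from the bar's ends to the trough's corners. Origin: centre of the underside, z up. Ends and sides are alike: either way round is right.
- bar_mid (a point): Middle of the caddy's bar, on its axis, 140 mm above the caddy's underside; axes as the caddy's. Here sits a grey grip sleeve, 16 mm in diameter, 70 mm long (along y): the place to hold the caddy, pinched across from above.
- bar_end_a (a point): Point on the bar's axis 75 mm from its middle, at the caddy's +y; one of the two places that lie in a hook.
- bar_end_b (a point): Point on the bar's axis 75 mm from its middle, at the caddy's -y; the other place that lies in a hook.
- stand: Steel stand fixed to the worktop. Origin on the worktop below the line of the hung bar; x points backwards (its open front is -x), y along the row of hooks, z up. Base plate 12 mm thick, x = -40 to 100 mm, 260 mm wide. Posts 12 mm thick, 220 mm high at x = 65, y = +-75 mm, a cross rod between them 50 mm up; nothing stands between the hooks at bar height.
- hook_left: Hook at the stand's y = +75 mm. Origin on the worktop below its dip, axes as the stand's. 8 mm round bar: from the post it runs forward (-x) at 206 mm (axis), dips to a flat 16 mm long whose upper face is 185 mm up, and rises to a tip at x = -22 mm, top 212 mm up. Its mouth is 36 mm wide, narrowing downward, so the bar slides to the bottom.
- hook_right: Hook at the stand's y = -75 mm, same form; origin below its dip. Hooks must pass between the caddy's bar and trough: bring the caddy in level from the front (from -x to +x of the stand) with the bar's axis 220 to 265 mm above the worktop (bar over the tips, trough under the hooks), then lower it.
- hook_left_seat (a point): Where the bar's axis lies in the left hook when seated: x = 0, y = +75, z = 190 mm of the stand.
- hook_right_seat (a point): Where the bar's axis lies in the right hook when seated: x = 0, y = -75, z = 190 mm of the stand.
- swab_pack_1: Loose flat pack 32 x 62 x 9 mm lying in the caddy's trough, towards one end. Origin: centre of its underside.
- swab_pack_2: Loose flat pack 32 x 62 x 9 mm lying in the caddy's trough, towards the other end. Origin: centre of its underside.
- label_roll: Loose roll of labels, 62 mm across, 38 mm high, beside the stand. Origin: centre of its underside.
- dropper_0: Loose dropper bottle, 25 mm across, 78 mm high, beside the stand. Origin: centre of its underside.
- dropper_1: Loose dropper bottle, 25 mm across, 78 mm high, beside the stand. Origin: centre of its underside.
- specimen_cup_0: Loose lidded specimen cup, 49 mm across, 58 mm high, near the worktop's front right corner. Origin: centre of its underside.
- specimen_cup_2: Loose lidded specimen cup, 49 mm across, 58 mm high, near the worktop's front right corner. Origin: centre of its underside.
There are look-alikes about, which are no part of the job. What is shaped like the swab_pack_1 but orange is not meant.

How it is judged:
On the way:
1. the bar, still held in the fingers, lies down in both hooks and both hooks bear on it (contact force between caddy and hook_left above 0.2 N and contact force between caddy and hook_right above 0.2 N and x of bar_end_a in the frame of stand between -0.013 and 0.013 m and z of bar_end_a in the frame of stand between 0.183 and 0.197 m and x of bar_end_b in the frame of stand between -0.013 and 0.013 m and z of bar_end_b in the frame of stand between 0.183 and 0.197 m and y of bar_mid in the frame of stand between -0.025 and 0.025 m and contact force between the fingers and caddy above 0.5 N), for 0.1 s.
At the end, for the whole second after the job is handed in: The released caddy hangs at rest and level (0.3 rad) with its bar in both hooks: both bar points within 13 mm in x and 7 mm in height of the seated line, its middle within 25 mm of midway, each hook bearing over 0.2 N; both packs are in its trough (contact force between caddy and hook_left above 0.2 N and contact force between caddy and hook_right above 0.2 N and x of bar_end_a in the frame of stand between -0.013 and 0.013 m and z of bar_end_a in the frame of stand between 0.183 and 0.197 m and x of bar_end_b in the frame of stand between -0.013 and 0.013 m and z of bar_end_b in the frame of stand between 0.183 and 0.197 m and y of bar_mid in the frame of stand between -0.025 and 0.025 m and x of swab_pack_1 in the frame of caddy between -0.034 and 0.034 m and y of swab_pack_1 in the frame of caddy between -0.105 and 0.105 m and z of swab_pack_1 in the frame of caddy between -0.005 and 0.043 m and x of swab_pack_2 in the frame of caddy between -0.034 and 0.034 m and y of swab_pack_2 in the frame of caddy between -0.105 and 0.105 m and z of swab_pack_2 in the frame of caddy between -0.005 and 0.043 m and linear speed of caddy below 0.03 m/s and angle between caddy's own z axis and vertical below 0.3 rad and contact force between the fingers and caddy below 0.05 N); the robot touches nothing.
It fails at once if the caddy tipped more than 0.6 rad (angle between caddy's own z axis and vertical above 0.6 rad).
It fails at once if one of the things beside the work was moved more than 3 cm (distance of any of label_roll, dropper_0, dropper_1, specimen_cup_0, specimen_cup_2 from where it was at the start of the episode above 0.03 m).
It also fails if it takes over 40 s, if anything falls off the work surface, if the arm or the gripper's body presses on something with over 40 N, if the wrist force passes 120 N, or if a joint passes its speed limit or range.

## Working session

There is one attempt and no reset: what is moved stays moved. The work goes in short steps, Python scripts to look and compute and a tool call to move; the robot and the scene stay as the last step left them, time stands still between calls to the robot, and variables do not carry over. Pictures are saved under pics/ and viewed, at most 10 in all, crops included, and the job is handed in when it is done.

Besides the shell and the picture viewer there is one more tool, called after "Emit:" by a JSON object that holds its "fn" and its "kwargs", one argument or row to a line. send_rows: Moves the arm, as the interface text tells. Its arguments: {"type":"object","properties":{"deltas":{"type":"array"},"newtons":{"type":"number"}},"required":["deltas"]}

```bash
mkdir -p pics
cat > h.py <<'E'
import cv2,numpy as np
from cell import manip
def grab(c,save=None):
    im=manip.get_image(c)
    if save: cv2.imwrite('pics/'+save,im['frame'])
    return im
def w(im,p):
    P=np.array(im['pose']); return (P@np.r_[p,1])[:3]
def ray(im,u,v,z):
    P=np.array(im['pose']); d=P[:3,:3]@np.array([(u-im['cx'])/im['fx'],(v-im['cy'])/im['fy'],1]); o=P[:3,3]
    return o+d*(z-o[2])/d[2]
def proj(im,p):
    q=np.linalg.inv(np.array(im['pose']))@np.r_[p,1]; return np.array([im['fx']*q[0]/q[2]+im['cx'],im['fy']*q[1]/q[2]+im['cy']])
E
python3 - <<'E'
from h import *
np.set_printoptions(precision=3,suppress=True)
s=manip.sense(); print(s['time'],s['tcp_pos'],s['ee_rot'],s['gripper_width'])
for c in ('scene','top'):
    im=grab(c,c+'0.png'); print(c,np.array(im['pose'])[:3,3])
    for l in ('caddy','bar_mid','stand','hook_left','swab_pack_1','label_roll','dropper_0','specimen_cup_0'):
        for d in manip.search_frame(c,l): 
            p=w(im,d['point']); print(l,round(d['confidence'],2),p,proj(im,p))
E
```

```text
0.0 [0.222 0.637 0.226] [[ 0.944 -0.33  -0.   ]
 [-0.33  -0.944 -0.002]
 [ 0.     0.002 -1.   ]] 1.0003122157662152
scene [ 0.132 -0.451  0.715]
caddy 0.63 [0.355 0.268 0.036] [252.222 293.206]
bar_mid 0.66 [0.359 0.263 0.035] [254.582 294.214]
bar_mid 0.64 [ 0.446 -0.053  0.058] [366.125 374.384]
stand 0.93 [0.558 0.333 0.013] [317.458 258.491]
stand 0.42 [0.357 0.267 0.037] [253.083 292.794]
swab_pack_1 0.95 [0.54  0.081 0.008] [366.339 326.168]
swab_pack_1 0.74 [0.374 0.089 0.012] [295.409 352.164]
swab_pack_1 0.7 [0.371 0.232 0.016] [265.821 307.002]
swab_pack_1 0.66 [0.557 0.332 0.013] [317.567 258.597]
swab_pack_1 0.54 [0.309 0.449 0.007] [209.236 265.116]
label_roll 0.57 [0.632 0.158 0.036] [381.781 281.71 ]
dropper_0 0.51 [0.473 0.499 0.034] [260.901 228.715]
specimen_cup_0 0.95 [ 0.398 -0.018  0.061] [333.007 370.193]
specimen_cup_0 0.73 [ 0.44  -0.054  0.057] [363.872 376.358]
top [0.362 0.257 1.121]
caddy 0.94 [0.357 0.277 0.04 ] [326.132 334.476]
caddy 0.6 [0.332 0.328 0.01 ] [304.538 346.075]
bar_mid 0.57 [0.352 0.279 0.044] [325.432 336.89 ]
stand 0.88 [0.558 0.349 0.01 ] [295.135 249.061]
hook_left 0.76 [0.511 0.408 0.204] [256.573 256.016]
swab_pack_1 0.87 [0.37  0.096 0.01 ] [404.865 327.605]
swab_pack_1 0.77 [0.541 0.085 0.006] [405.939 254.392]
swab_pack_1 0.68 [0.307 0.456 0.008] [248.466 358.119]
swab_pack_1 0.61 [0.332 0.328 0.011] [304.124 345.843]
swab_pack_1 0.6 [0.374 0.222 0.013] [350.373 326.344]
label_roll 0.98 [0.635 0.177 0.034] [367.251 213.966]
label_roll 0.59 [0.512 0.408 0.203] [256.808 255.546]
dropper_0 0.64 [0.438 0.48  0.04 ] [236.235 299.478]
specimen_cup_0 0.92 [ 0.406 -0.006  0.057] [452.888 310.25 ]
specimen_cup_0 0.61 [ 0.45  -0.037  0.059] [465.683 290.15 ]
specimen_cup_0 0.26 [0.56  0.348 0.01 ] [295.278 248.051]
```

Run:
```python
import cv2
a=cv2.imread('pics/top0.png');cv2.imwrite('pics/top0c.png',cv2.resize(a[170:400,200:500],None,fx=2.6,fy=2.6,interpolation=cv2.INTER_CUBIC))
a=cv2.imread('pics/scene0.png');cv2.imwrite('pics/scene0c.png',cv2.resize(a[130:420,160:460],None,fx=2,fy=2,interpolation=cv2.INTER_CUBIC))
```

```text
(no output)
```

View pics/top0c.png

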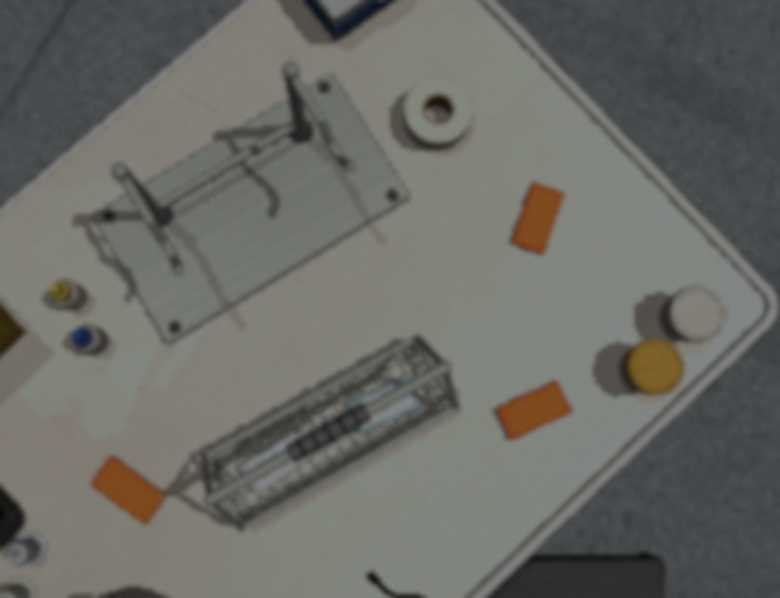

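View pics/scene0c.png

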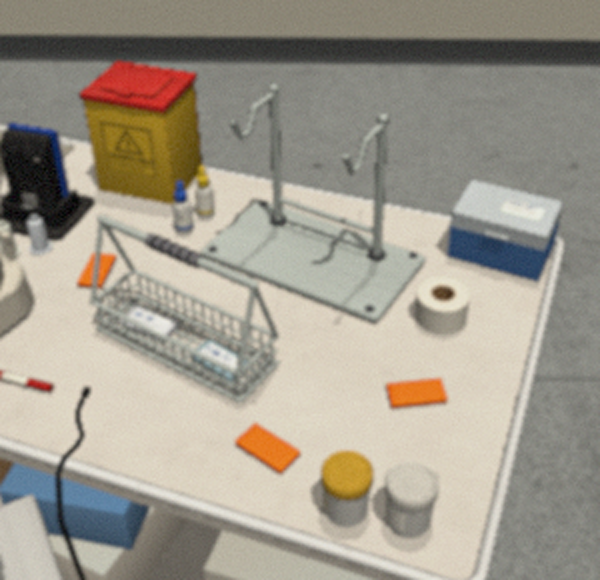

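Only one caddy lies at top (326,336), with white packs inside, and only one stand, at top (295,249). The orange flat packs at top (405,327), (406,254) and (248,358) are look-alikes to leave alone. I'll fit both poses from pixels clicked in the two views.

```bash
cat > fit.py <<'E'
from h import *
from scipy.optimize import least_squares
np.set_printoptions(precision=4,suppress=True)
T=lambda u,v:(200+u/2.6,170+v/2.6); S=lambda u,v:(160+u/2,130+v/2)
st={'top':[((-.04,.13,.012),T(168,341)),((-.04,-.13,.012),T(409,195)),((.1,-.13,.012),T(332,75)),((.065,.075,.22),T(120,171)),((.065,-.075,.22),T(291,69)),((-.022,.075,.21),T(179,268)),((-.022,-.075,.21),T(348,165))],
'scene':[((-.04,.13,.012),S(195,245)),((-.04,-.13,.012),S(375,318)),((.1,-.13,.012),S(425,262)),((.065,.075,.22),S(274,88)),((.065,-.075,.22),S(382,118)),((-.022,.075,.21),S(237,133)),((-.022,-.075,.21),S(348,170))]}
ca={'top':[((0,.105,.14),T(208,503)),((0,-.105,.14),T(450,370)),((0,.035,.14),T(291,452)),((0,-.035,.14),T(368,411))],
'scene':[((0,.105,.14),S(101,222)),((0,-.105,.14),S(256,288)),((0,.035,.14),S(149,242)),((0,-.035,.14),S(198,263))]}
ims={c:manip.get_image(c) for c in ('top','scene')}
def fit(m,x0):
    def r(q):
        x,y,a=q;R=np.array([[np.cos(a),-np.sin(a),0],[np.sin(a),np.cos(a),0],[0,0,1]])
        return np.concatenate([proj(ims[c],R@np.array(p)+[x,y,0])-uv for c in m for p,uv in m[c]])
    s=least_squares(r,x0,loss='soft_l1');print(s.x);print(r(s.x).reshape(-1,2).round(1).tolist());return s.x
a=fit(st,[.55,.35,.5]);b=fit(ca,[.35,.28,.5])
E
python3 fit.py
```

```text
[0.5326 0.3293 0.5317]
[[-0.5, 1.4], [1.6, 0.3], [0.6, -2.1], [-0.2, -1.0], [0.3, -0.7], [0.2, 0.4], [1.4, 0.4], [1.2, 2.3], [0.2, 0.2], [0.5, -3.5], [-0.9, -2.6], [-0.0, -2.3], [-2.9, -6.3], [-1.7, -7.4]]
[0.3536 0.2724 0.4804]
[[1.7, -1.8], [-0.4, -0.7], [0.5, 1.0], [1.2, 0.0], [-0.2, -1.4], [-2.0, -0.7], [-0.6, -0.9], [0.1, -0.2]]
```

Emit:
{"fn": "send_rows", "kwargs": {
  "deltas": [
    {"x": 5, "y": -15, "turn": -0.04, "claw": 1},
    {"x": 18, "y": -50, "turn": -0.12},
    {"x": 32, "y": -90, "turn": -0.2},
    {"x": 47, "y": -130, "turn": -0.28},
    {"x": 61, "y": -170, "turn": -0.36},
    {"x": 75, "y": -210, "turn": -0.44},
    {"x": 90, "y": -250, "turn": -0.52},
    {"x": 104, "y": -290, "turn": -0.6},
    {"x": 118, "y": -330, "turn": -0.68},
    {"x": 128, "y": -355, "turn": -0.73},
    {"x": 131, "y": -365, "turn": -0.755},
    {"x": 131, "y": -365, "turn": -0.755}
  ]
}}

```text
schema error: expected keys claw, x, y, z, turn
```

Run:
```python
from h import *
np.set_printoptions(precision=4,suppress=True)
s=manip.sense(); print(s['time'],s['tcp_pos'],s['ee_rot'],s['joint_positions'],s['force'])
im=grab('wrist','w1.png')
for p in ((0,.105,.14),(0,-.105,.14),(0,.035,.14),(0,-.035,.14)):
    a=.4804;print(proj(im,[.3536-np.sin(a)*p[1],.2724+np.cos(a)*p[1],.14]))
for l in ('bar_mid','caddy','stand'):
  for d in manip.search_frame('wrist',l): print(l,d['confidence'],w(im,d['point']))
```

```text
1.0 [0.2224 0.6373 0.2266] [[ 0.9442 -0.3295  0.    ]
 [-0.3295 -0.9442  0.    ]
 [-0.     -0.     -1.    ]] [ 1.5231  0.3585  0.0119  0.     -1.2241 -0.2881] [-0.7516 -0.841   0.34  ]
[788.9622 -86.2489]
[1242.3954 -520.2878]
[ 921.226  -212.8555]
[1071.1126 -356.3311]
bar_mid 0.63 [0.2854 0.3561 0.0094]
caddy 0.89 [0.2884 0.3542 0.002 ]
```

View pics/w1.png

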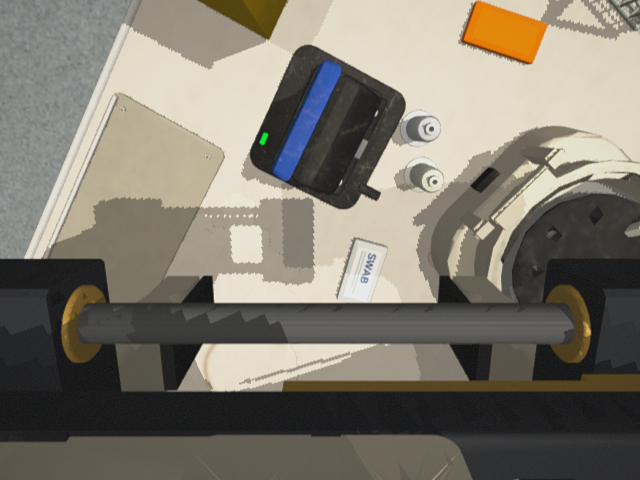

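The wrist view from the start pose shows other equipment: a centrifuge at (570,230) and a charger at (330,130). The arm hasn't moved because every row needs all five keys, so I'm resending, with a lift over these.

Emit:
{"fn": "send_rows", "kwargs": {
  "deltas": [
    {"claw": 1, "x": 0, "y": 0, "z": 40, "turn": 0},
    {"claw": 1, "x": 5, "y": -15, "z": 80, "turn": -0.06},
    {"claw": 1, "x": 20, "y": -55, "z": 100, "turn": -0.15},
    {"claw": 1, "x": 36, "y": -100, "z": 100, "turn": -0.24},
    {"claw": 1, "x": 52, "y": -145, "z": 100, "turn": -0.33},
    {"claw": 1, "x": 68, "y": -190, "z": 100, "turn": -0.42},
    {"claw": 1, "x": 84, "y": -235, "z": 100, "turn": -0.51},
    {"claw": 1, "x": 100, "y": -280, "z": 90, "turn": -0.6},
    {"claw": 1, "x": 117, "y": -325, "z": 70, "turn": -0.69},
    {"claw": 1, "x": 128, "y": -355, "z": 45, "turn": -0.74},
    {"claw": 1, "x": 131, "y": -365, "z": 30, "turn": -0.755},
    {"claw": 1, "x": 131, "y": -365, "z": 30, "turn": -0.755}
  ]
}}

```text
time: 2.7
tcp_pos: [0.3534, 0.2718, 0.2561]
ee_rot: [[0.461, -0.887, -0.001], [-0.887, -0.461, -0.001], [0.001, 0.001, -1.0]]
force: [-0.5, 0.9, 0.1]
gripper_width: 0.996
grasp_force: 0.0
```

Run:
```python
from h import *
np.set_printoptions(precision=4,suppress=True)
s=manip.sense(); print(s['time'],s['tcp_pos'],s['ee_rot'],s['joint_positions'],s['force'])
im=grab('wrist','w2.png')
for y in (.105,-.105,.035,-.035):
    a=.4804;print(proj(im,[.3536-np.sin(a)*y,.2724+np.cos(a)*y,.14]))
```

```text
2.7 [0.3534 0.2718 0.2561] [[ 0.4613 -0.8872 -0.0006]
 [-0.8872 -0.4613 -0.0009]
 [ 0.0006  0.0009 -1.    ]] [ 1.1003 -0.0503 -0.4153 -0.0001 -1.2069 -0.6208] [-0.4599  0.8626  0.13  ]
[324.4933 374.3619]
[323.9572  60.2387]
[324.3356 281.978 ]
[324.1583 178.0409]
```

View pics/w2.png

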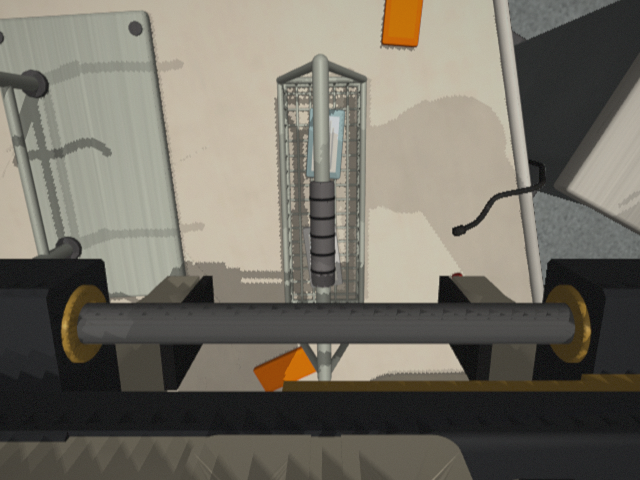

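Run:
```python
from h import *
np.set_printoptions(precision=4,suppress=True)
im=manip.get_image('wrist'); print(np.array(im['pose']))
a=ray(im,149,13,.012);b=ray(im,183,275,.012);d=b-a;print('front',a,b,np.arctan2(-d[0],d[1]))
a=ray(im,35,86,.014);b=ray(im,68,250,.014);d=b-a;print('posts',a,b,np.linalg.norm(d),np.arctan2(-d[0],d[1]))
a=ray(im,320,60,.14);b=ray(im,323,234,.14);d=b-a;print('bar',a,b,np.arctan2(-d[0],d[1]))
# stand fit without scene tips
import fit
fit.st['scene']=fit.st['scene'][:5]; q=fit.fit(fit.st,[.53,.33,.53])
```

```text
[[-0.8868 -0.448  -0.1137  0.3844]
 [-0.4622  0.8597  0.2174  0.2136]
 [ 0.0004  0.2453 -0.9694  0.4155]
 [ 0.      0.      0.      1.    ]]
front [0.5609 0.2004 0.012 ] [0.443  0.4052 0.012 ] 0.5222641464367597
posts [0.6272 0.3018 0.014 ] [0.5514 0.432  0.014 ] 0.1506921817434254 0.5274037513071865
bar [0.4048 0.1813 0.14  ] [0.3539 0.2755 0.14  ] 0.49571091044241933
[0.5326 0.3293 0.5317]
[[-0.5, 1.4], [1.6, 0.3], [0.6, -2.1], [-0.2, -1.0], [0.3, -0.7], [0.2, 0.4], [1.4, 0.4], [1.2, 2.3], [0.2, 0.2], [0.5, -3.5], [-0.9, -2.6], [-0.0, -2.3], [-2.9, -6.3], [-1.7, -7.4]]
[0.3536 0.2724 0.4804]
[[1.7, -1.8], [-0.4, -0.7], [0.5, 1.0], [1.2, 0.0], [-0.2, -1.4], [-2.0, -0.7], [-0.6, -0.9], [0.1, -0.2]]
[0.5323 0.3299 0.53  ]
[[-0.9, 1.5], [1.4, 0.5], [0.5, -1.9], [-0.5, -0.9], [0.1, -0.5], [-0.2, 0.5], [1.1, 0.6], [1.1, 2.2], [-0.1, 0.2], [0.3, -3.5], [-1.0, -2.7], [-0.3, -2.3]]
```

Emit:
{"fn": "send_rows", "kwargs": {
  "deltas": [
    {"claw": 1, "x": 0, "y": 3, "z": -25, "turn": 0.015},
    {"claw": 1, "x": 0, "y": 3, "z": -60, "turn": 0.015},
    {"claw": 1, "x": 0, "y": 3, "z": -95, "turn": 0.015},
    {"claw": 1, "x": 0, "y": 3, "z": -120, "turn": 0.015},
    {"claw": 1, "x": 0, "y": 3, "z": -134, "turn": 0.015},
    {"claw": 0.5, "x": 0, "y": 3, "z": -134, "turn": 0.015},
    {"claw": 0, "x": 0, "y": 3, "z": -134, "turn": 0.015},
    {"claw": 0, "x": 0, "y": 3, "z": -134, "turn": 0.015},
    {"claw": 0, "x": 0, "y": 3, "z": -134, "turn": 0.015},
    {"claw": 0, "x": 0, "y": 3, "z": -134, "turn": 0.015}
  ],
  "newtons": 35
}}

```text
time: 4.15
tcp_pos: [0.3535, 0.2754, 0.1229]
ee_rot: [[0.475, -0.88, 0.0], [-0.88, -0.475, 0.001], [-0.0, -0.001, -1.0]]
force: [0.3, -0.7, -0.2]
gripper_width: 0.493
grasp_force: 0.0
```

Emit:
{"fn": "send_rows", "kwargs": {
  "deltas": [
    {"claw": 0, "x": 0, "y": 0, "z": 0, "turn": 0},
    {"claw": 0, "x": 0, "y": 0, "z": 0, "turn": 0},
    {"claw": 0, "x": 0, "y": 0, "z": 0, "turn": 0},
    {"claw": 0, "x": 0, "y": 0, "z": 0, "turn": 0},
    {"claw": 0, "x": 0, "y": 0, "z": 0, "turn": 0}
  ],
  "newtons": 35
}}

```text
time: 4.78
tcp_pos: [0.3535, 0.2753, 0.1226]
ee_rot: [[0.475, -0.88, 0.0], [-0.88, -0.475, 0.0], [0.0, -0.0, -1.0]]
force: [0.6, 0.2, -0.5]
gripper_width: 0.172
grasp_force: 35.0
```

Emit:
{"fn": "send_rows", "kwargs": {
  "deltas": [
    {"claw": 0, "x": 0, "y": 0, "z": 5, "turn": 0},
    {"claw": 0, "x": 0, "y": 0, "z": 16, "turn": 0},
    {"claw": 0, "x": 0, "y": 0, "z": 32, "turn": 0},
    {"claw": 0, "x": 4, "y": -4, "z": 50, "turn": 0.005},
    {"claw": 0, "x": 11, "y": -12, "z": 68, "turn": 0.012},
    {"claw": 0, "x": 20, "y": -20, "z": 84, "turn": 0.02},
    {"claw": 0, "x": 33, "y": -20, "z": 96, "turn": 0.027},
    {"claw": 0, "x": 50, "y": -14, "z": 102, "turn": 0.032},
    {"claw": 0, "x": 68, "y": -6, "z": 104, "turn": 0.032},
    {"claw": 0, "x": 82, "y": 1, "z": 104, "turn": 0.032},
    {"claw": 0, "x": 90, "y": 5, "z": 104, "turn": 0.032},
    {"claw": 0, "x": 92, "y": 6, "z": 104, "turn": 0.032}
  ]
}}

```text
time: 6.28
tcp_pos: [0.4455, 0.2813, 0.2262]
ee_rot: [[0.503, -0.864, -0.001], [-0.864, -0.503, -0.001], [0.0, 0.001, -1.0]]
force: [-0.8, -0.3, -4.5]
gripper_width: 0.172
grasp_force: 35.0
```

Emit:
{"fn": "send_rows", "kwargs": {
  "deltas": [
    {"claw": 0, "x": 0, "y": 0, "z": 0, "turn": 0},
    {"claw": 0, "x": 0, "y": 0, "z": 0, "turn": 0}
  ]
}}

```text
time: 6.52
tcp_pos: [0.445, 0.2811, 0.2266]
ee_rot: [[0.503, -0.864, -0.0], [-0.864, -0.503, 0.0], [-0.0, 0.0, -1.0]]
force: [0.4, 0.1, -3.6]
gripper_width: 0.173
grasp_force: 35.0
```

Run:
```python
from h import *
np.set_printoptions(precision=4,suppress=True)
s=manip.sense(); print(s['time'],s['tcp_pos'],s['force'],s['ft_torque'],s['gripper_width'])
im=grab('wrist','w3.png'); i2=grab('scene','s3.png'); i3=grab('top','t3.png')
a=.528;R=np.array([[np.cos(a),-np.sin(a),0],[np.sin(a),np.cos(a),0],[0,0,1]])
for n,p in dict(tipR=(-.022,-.075,.208),tipL=(-.022,.075,.208),postR=(.065,-.075,.22),postL=(.065,.075,.22)).items():
    q=R@np.array(p)+[.532,.332,0]; print(n,proj(im,q),proj(i2,q),proj(i3,q))
x=s['tcp_pos']
for y in (-.105,.105,-.075): print(y,proj(im,R@np.array([0,y,0])+[x[0],x[1],x[2]+.0174]),proj(i2,R@np.array([0,y,0])+[x[0],x[1],x[2]+.0174]))
a=cv2.imread('pics/s3.png')[130:380,180:460];b=cv2.imread('pics/w3.png')
cv2.imwrite('pics/m3.png',cv2.resize(a,None,fx=2.4,fy=2.4,interpolation=cv2.INTER_CUBIC))
```

```text
6.525 [0.445  0.2811 0.2266] [ 0.4461  0.1373 -3.6088] [ 0.0211 -0.0376  0.0211] 0.17276362890548216
tipR [124.3996 104.5288] [331.3501 207.9533] [333.9168 234.4927]
tipL [160.553  431.7551] [275.0088 190.467 ] [267.6784 273.8057]
postR [-128.15    103.1867] [350.1448 186.3771] [311.0234 196.2435]
postL [-42.0829 450.2882] [295.5599 170.9955] [244.5703 234.9272]
-0.105 [324.6188  -8.2378] [325.1717 214.5621]
0.105 [325.3333 552.8553] [241.5789 187.8552]
-0.075 [324.7543  98.206 ] [312.2381 210.43  ]
```

View pics/w3.png

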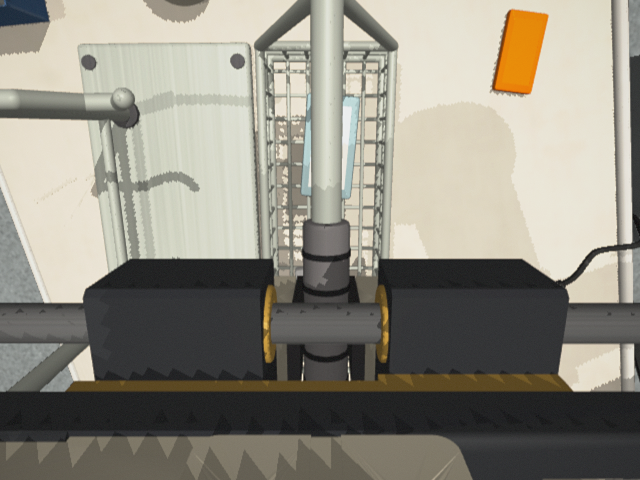

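View pics/m3.png

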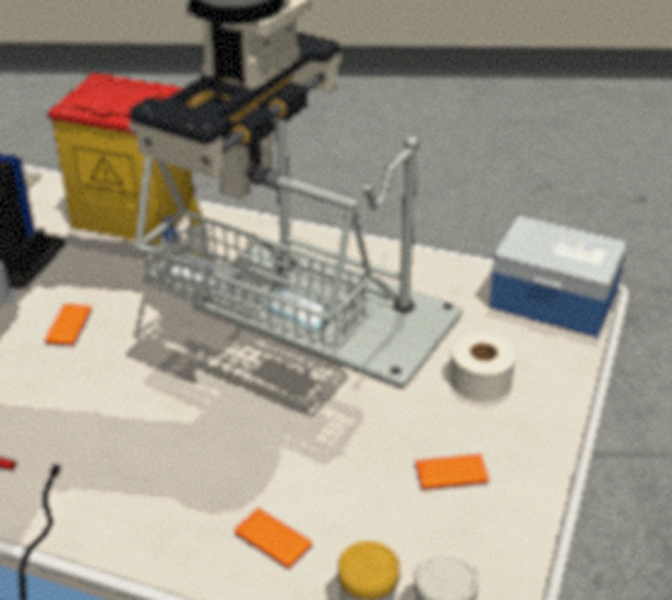

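The caddy is held level with the packs in it. The right hook tip shows at wrist (122,98) and scene (334,208), within 1–2 mm of prediction. Next I bring it in from the front.

Emit:
{"fn": "send_rows", "kwargs": {
  "deltas": [
    {"claw": 0, "x": 3, "y": 2, "z": 0, "turn": 0},
    {"claw": 0, "x": 10, "y": 6, "z": 0, "turn": 0},
    {"claw": 0, "x": 20, "y": 11, "z": 0, "turn": 0},
    {"claw": 0, "x": 32, "y": 18, "z": 0, "turn": 0},
    {"claw": 0, "x": 44, "y": 25, "z": 0, "turn": 0},
    {"claw": 0, "x": 56, "y": 31, "z": 0, "turn": 0},
    {"claw": 0, "x": 68, "y": 38, "z": 0, "turn": 0},
    {"claw": 0, "x": 78, "y": 44, "z": 0, "turn": 0},
    {"claw": 0, "x": 85, "y": 48, "z": 0, "turn": 0},
    {"claw": 0, "x": 89, "y": 50, "z": 0, "turn": 0},
    {"claw": 0, "x": 89, "y": 50, "z": 0, "turn": 0},
    {"claw": 0, "x": 89, "y": 50, "z": 0, "turn": 0}
  ]
}}

```text
time: 8.18
tcp_pos: [0.5342, 0.3311, 0.2267]
ee_rot: [[0.503, -0.864, -0.0], [-0.864, -0.503, 0.0], [-0.0, 0.0, -1.0]]
force: [-0.3, -0.2, -3.6]
gripper_width: 0.169
grasp_force: 35.0
```

Run:
```python
from h import *
np.set_printoptions(precision=4,suppress=True)
s=manip.sense(); print(s['time'],s['tcp_pos'],s['force'],s['ft_torque'])
im=grab('wrist','w4.png')
a=.528;R=np.array([[np.cos(a),-np.sin(a),0],[np.sin(a),np.cos(a),0],[0,0,1]])
for p in ((-.022,-.075,.208),(0,-.075,.185),(.02,-.075,.206)): print(proj(im,R@np.array(p)+[.5327,.3324,0]))
```

```text
8.175 [0.5342 0.3311 0.2267] [-0.3332 -0.2351 -3.6497] [ 0.0829 -0.0311 -0.0159]
[382.193  108.7328]
[326.2522 110.7429]
[276.2158 109.0338]
```

View pics/w4.png

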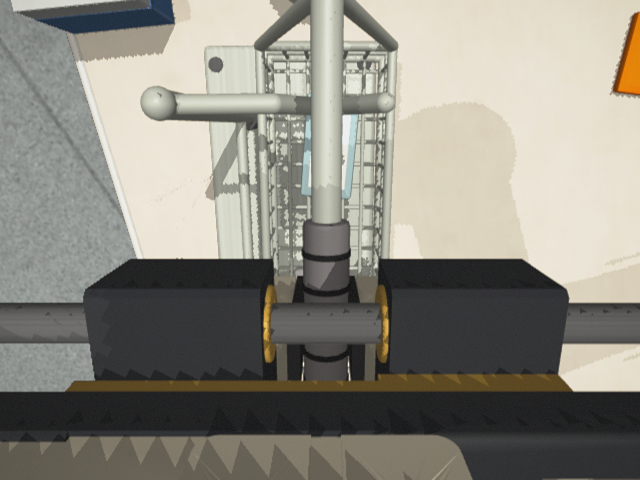

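The right hook lies under the bar: its tip is at (385,101), and the bar at column 327 sits over the predicted dip at 326. Lowering.

Emit:
{"fn": "send_rows", "kwargs": {
  "deltas": [
    {"claw": 0, "x": 0, "y": 0, "z": -5, "turn": 0},
    {"claw": 0, "x": 0, "y": 0, "z": -13, "turn": 0},
    {"claw": 0, "x": 0, "y": 0, "z": -22, "turn": 0},
    {"claw": 0, "x": 0, "y": 0, "z": -31, "turn": 0},
    {"claw": 0, "x": 0, "y": 0, "z": -39, "turn": 0},
    {"claw": 0, "x": 0, "y": 0, "z": -45, "turn": 0},
    {"claw": 0, "x": 0, "y": 0, "z": -49, "turn": 0},
    {"claw": 0, "x": 0, "y": 0, "z": -51, "turn": 0},
    {"claw": 0, "x": 0, "y": 0, "z": -51, "turn": 0}
  ]
}}

```text
time: 9.35
tcp_pos: [0.5345, 0.3313, 0.1756]
ee_rot: [[0.503, -0.864, 0.0], [-0.864, -0.503, 0.0], [0.0, -0.0, -1.0]]
force: [-0.5, -0.3, -3.5]
gripper_width: 0.171
grasp_force: 35.0
```

Emit:
{"fn": "send_rows", "kwargs": {
  "deltas": [
    {"claw": 0, "x": 0, "y": 0, "z": -1, "turn": 0},
    {"claw": 0, "x": 0, "y": 0, "z": -2, "turn": 0},
    {"claw": 0, "x": 0, "y": 0, "z": -2, "turn": 0}
  ]
}}

```text
time: 9.72
tcp_pos: [0.5344, 0.3313, 0.1735]
ee_rot: [[0.503, -0.864, -0.0], [-0.864, -0.503, -0.0], [0.0, 0.0, -1.0]]
force: [-0.5, -0.6, -4.0]
gripper_width: 0.17
grasp_force: 35.0
```

Emit:
{"fn": "send_rows", "kwargs": {
  "deltas": [
    {"claw": 0, "x": 0, "y": 0, "z": -1, "turn": 0},
    {"claw": 0, "x": 0, "y": 0, "z": -1, "turn": 0}
  ]
}}

```text
time: 9.98
tcp_pos: [0.5344, 0.3313, 0.1725]
ee_rot: [[0.503, -0.864, -0.0], [-0.864, -0.503, -0.0], [0.0, 0.0, -1.0]]
force: [-0.8, 0.4, -4.1]
gripper_width: 0.17
grasp_force: 35.0
```

Emit:
{"fn": "send_rows", "kwargs": {
  "deltas": [
    {"claw": 0, "x": 0, "y": 0, "z": -0.7, "turn": 0},
    {"claw": 0, "x": 0, "y": 0, "z": -0.7, "turn": 0}
  ]
}}

```text
time: 10.22
tcp_pos: [0.5345, 0.3313, 0.1723]
ee_rot: [[0.503, -0.864, 0.0], [-0.864, -0.503, 0.0], [0.0, -0.0, -1.0]]
force: [-0.4, -0.6, 0.2]
gripper_width: 0.172
grasp_force: 35.0
```

Emit:
{"fn": "send_rows", "kwargs": {
  "deltas": [
    {"claw": 0, "x": 0, "y": 0, "z": -0.7, "turn": 0},
    {"claw": 0, "x": 0, "y": 0, "z": -0.7, "turn": 0}
  ]
}}

```text
time: 10.48
tcp_pos: [0.5345, 0.3313, 0.1721]
ee_rot: [[0.503, -0.864, 0.001], [-0.864, -0.503, 0.0], [0.0, -0.001, -1.0]]
force: [-3.4, -2.0, 5.6]
gripper_width: 0.17
grasp_force: 35.0
```

Run:
```python
from h import *
np.set_printoptions(precision=4,suppress=True)
s=manip.sense(); print(s['tcp_pos'],s['force'],s['ft_torque'])
a=.528;x=np.array([np.cos(a),np.sin(a),0]);print('about stand x,y:',s['ft_torque']@x,s['ft_torque']@np.array([-x[1],x[0],0]))
```

```text
[0.5345 0.3313 0.1721] [-3.3665 -1.9985  5.5955] [-0.4342  1.3092  0.0085]
about stand x,y: 0.28454549638754634 1.349667289723606
```

Emit:
{"fn": "send_rows", "kwargs": {
  "deltas": [
    {"claw": 0, "x": -1.0, "y": -0.6, "z": 0.3, "turn": 0},
    {"claw": 0, "x": -1.7, "y": -1.0, "z": 0.3, "turn": 0},
    {"claw": 0, "x": -1.7, "y": -1.0, "z": 0.3, "turn": 0}
  ]
}}

```text
time: 10.85
tcp_pos: [0.5336, 0.331, 0.1721]
ee_rot: [[0.503, -0.864, 0.002], [-0.864, -0.503, 0.001], [-0.0, -0.002, -1.0]]
force: [2.3, 2.1, 2.7]
gripper_width: 0.172
grasp_force: 35.0
```

Run:
```python
from h import *
np.set_printoptions(precision=4,suppress=True)
s=manip.sense(); print(s['tcp_pos'],s['force'],s['ft_torque'])
a=.528;x=np.array([np.cos(a),np.sin(a),0]);print('about stand x,y:',s['ft_torque']@x,s['ft_torque']@np.array([-x[1],x[0],0]))
im=grab('scene','s5.png'); cv2.imwrite('pics/m5.png',cv2.resize(im['frame'][130:330,220:420],None,fx=3,fy=3,interpolation=cv2.INTER_CUBIC))
```

```text
[0.5336 0.331  0.1721] [2.3488 2.134  2.7078] [ 0.5983 -1.122   0.0196]
about stand x,y: -0.0484368476966462 -1.270586408712355
```

View pics/m5.png

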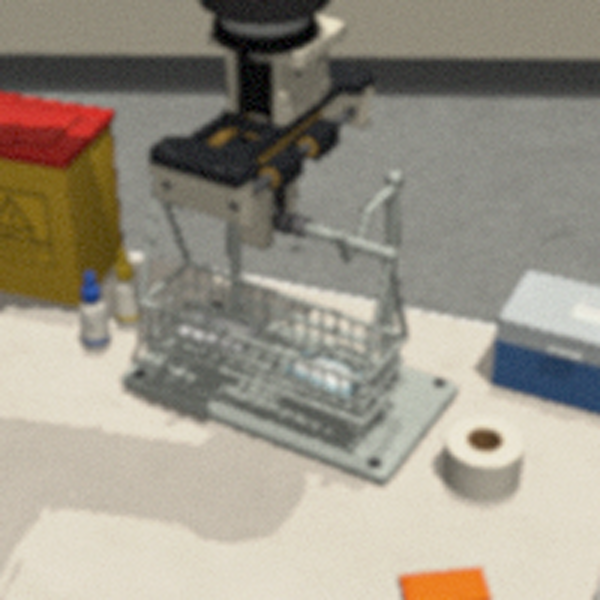

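The picture shows the bar in the right hook, near (360,245), level and with the packs in. The moment about stand x is near zero with about 6 N total, so both hooks bear. I'll relax the sideways load, hold, then release.

Emit:
{"fn": "send_rows", "kwargs": {
  "deltas": [
    {"claw": 0, "x": 0.7, "y": 0.4, "z": 0, "turn": 0},
    {"claw": 0, "x": 0.7, "y": 0.4, "z": 0, "turn": 0},
    {"claw": 0, "x": 0.7, "y": 0.4, "z": 0, "turn": 0}
  ],
  "newtons": 12
}}

```text
time: 11.28
tcp_pos: [0.5332, 0.3306, 0.172]
ee_rot: [[0.503, -0.864, -0.0], [-0.864, -0.503, -0.0], [-0.0, 0.0, -1.0]]
force: [-1.2, 0.9, 6.9]
gripper_width: 0.177
grasp_force: 12.0
```

Run:
```python
from h import *
np.set_printoptions(precision=4,suppress=True)
s=manip.sense(); print(s['tcp_pos'],s['force'],s['ft_torque'],s['grasp_force'])
a=.528;x=np.array([np.cos(a),np.sin(a),0]);print('about stand x,y:',s['ft_torque']@x,s['ft_torque']@np.array([-x[1],x[0],0]))
```

```text
[0.5332 0.3306 0.172 ] [-1.2048  0.8968  6.9208] [0.1628 0.4627 0.0189] 11.998241096735
about stand x,y: 0.3737438342290487 0.31766258600260616
```

Emit:
{"fn": "send_rows", "kwargs": {
  "deltas": [
    {"claw": 0.2, "x": 0, "y": 0, "z": 0, "turn": 0},
    {"claw": 0.3, "x": 0, "y": 0, "z": 0, "turn": 0},
    {"claw": 0.45, "x": 0, "y": 0, "z": 0, "turn": 0},
    {"claw": 0.6, "x": 0, "y": 0, "z": 0, "turn": 0},
    {"claw": 0.6, "x": 0, "y": 0, "z": 0, "turn": 0},
    {"claw": 0.6, "x": 0, "y": 0, "z": 0, "turn": 0}
  ]
}}

```text
time: 12.02
tcp_pos: [0.5334, 0.3307, 0.1714]
ee_rot: [[0.503, -0.864, -0.0], [-0.864, -0.503, -0.0], [0.0, 0.0, -1.0]]
force: [0.5, -0.3, 0.2]
gripper_width: 0.59
grasp_force: 0.0
```

Emit:
{"fn": "send_rows", "kwargs": {
  "deltas": [
    {"claw": 0.6, "x": 0, "y": 0, "z": 5, "turn": 0},
    {"claw": 0.6, "x": 0, "y": 0, "z": 20, "turn": 0},
    {"claw": 0.6, "x": 0, "y": 0, "z": 40, "turn": 0},
    {"claw": 0.6, "x": 0, "y": 0, "z": 70, "turn": 0},
    {"claw": 0.6, "x": 0, "y": 0, "z": 100, "turn": 0},
    {"claw": 0.6, "x": 0, "y": 0, "z": 120, "turn": 0},
    {"claw": 0.6, "x": 0, "y": 0, "z": 120, "turn": 0}
  ]
}}

```text
time: 12.9
tcp_pos: [0.5342, 0.3312, 0.2946]
ee_rot: [[0.503, -0.864, 0.003], [-0.864, -0.503, 0.003], [-0.001, -0.005, -1.0]]
force: [-0.7, -0.2, -1.5]
gripper_width: 0.6
grasp_force: 0.0
```

Run:
```python
from h import *
s=manip.sense(); print(s['time'],s['tcp_pos'],s['force'])
im=grab('wrist','w6.png'); i2=grab('scene','s6.png')
b=cv2.resize(i2['frame'][130:330,220:420],(480,480),interpolation=cv2.INTER_CUBIC)
a=cv2.resize(im['frame'][:300],(320,150)); a=cv2.copyMakeBorder(a,0,330,0,0,cv2.BORDER_CONSTANT)
cv2.imwrite('pics/m6.png',np.hstack([b,a]))
```

```text
12.9 [0.53420741 0.33122654 0.29460879] [-0.65773057 -0.19552723 -1.45536845]
```

View pics/m6.png

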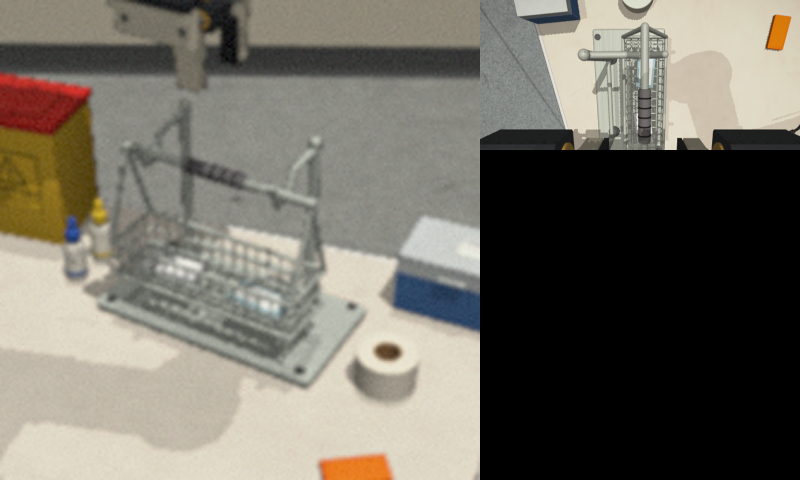

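The caddy hangs level with its bar in both hooks, near (150,150) and (290,195). Both white packs are in the trough and the gripper is clear above. I'll let it settle briefly, then hand in.

Emit:
{"fn": "send_rows", "kwargs": {
  "deltas": [
    {"claw": 0.6, "x": 0, "y": 0, "z": 20, "turn": 0},
    {"claw": 0.6, "x": 0, "y": 0, "z": 20, "turn": 0},
    {"claw": 0.6, "x": 0, "y": 0, "z": 20, "turn": 0},
    {"claw": 0.6, "x": 0, "y": 0, "z": 20, "turn": 0},
    {"claw": 0.6, "x": 0, "y": 0, "z": 20, "turn": 0},
    {"claw": 0.6, "x": 0, "y": 0, "z": 20, "turn": 0},
    {"claw": 0.6, "x": 0, "y": 0, "z": 20, "turn": 0},
    {"claw": 0.6, "x": 0, "y": 0, "z": 20, "turn": 0}
  ]
}}

```text
time: 14.0
tcp_pos: [0.5334, 0.3307, 0.3114]
ee_rot: [[0.503, -0.864, -0.0], [-0.864, -0.503, 0.0], [-0.0, 0.0, -1.0]]
force: [0.4, 0.1, 0.3]
gripper_width: 0.597
grasp_force: 0.0
```

```bash
python3 -c "
from cell import manip
print(manip.sign_off())"
```

```text
the job is handed in; nothing more can be done
None
```

The job is handed in at about 14 s: the caddy hangs level with its bar in both hooks, both packs are in the trough, and the gripper is clear; the sign-off returned no verdict.

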